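# Lay out the riveting kit on the cutting mat

### The arm

A 6-joint arm with a two-finger parallel gripper is mounted at the origin on a cart in front of the work surface, level with it; the furniture and walls round the work are solid. World frame = base frame: x ahead of the robot, y to its left, z up, the work surface at z = 0. Lengths are in m, angles in rad, forces in N, time in s.
With the tool pointing down it reaches from about 0.4 to 0.825 m from the base axis. Payload 7 kg.
Tool frame: the origin (TCP) lies midway between the tips of the shut fingers; the grasp point (between the pads) lies 19 mm behind it; z points along the fingers, x is the direction in which the jaws open and shut, and the axes are right-handed (so a half turn about z gives the same grasp; the last joint's range is limited). The gripper opens to 88 mm and grips with 3 to 60 N. Pads are 19 mm wide; open, the fingers measure 130 mm over their backs; the gripper's body (78 mm by 193 mm) begins 47 mm behind the grasp point.
Start: joints at [1.609, 0.359, 0.012, 0, -1.224, -0.288], TCP at [0.167, 0.654, 0.227] pointing down, gripper open.
Joint ranges: [-3.07, 3.07], [-1.43, 2.12], [-1.02, 1.25], [-3.03, 1.67], [-3.05, -0], [-3.03, 3.03]. Speed limits (rad/s): [2.39, 2.39, 3.01, 3.14, 3.14, 3.14].

### API

Orientations are given as [roll, pitch, yaw] about the fixed x, y, z axes, in that order (R = Rz(yaw) Ry(pitch) Rx(roll)).
In Python, from station import arm, grab_frame, camera_params gives the robot as it stands.
- The arm moves only by the shell command python3 -m handwheel 'ROWS' [FORCE]. ROWS is JSON, a list that holds one entry, the list of rows, each a list of 5 numbers: the finger opening in m, from 0 to 0.0876, then the shift along the tool's x, y, z in m, then the turn about the tool's z in degrees. A call has 1 to 20 rows; each row is the pose to reach, as a shift and turn from the pose measured when the call began, along the tool's axes at that moment; what a row does not reach only later rows make up. A row lasts 1/12 s, in which the tool goes at most 41.7 mm and 7.16 degrees, less where a joint would pass 70% of its speed; a pose out of reach is approached as far as the arm can. A call with a gripper value outside its range is refused whole. The fingers move at their own pace and stop on an object; FORCE is the grip in N (left out, the last holds). Time passes only in rows, so rows that repeat a pose let the fingers close. It gives the time, the measured TCP pose, the force and the opening at its end, in the units of the state.
- arm.get_state(): the state, without advancing time (a new reading comes with each control period).
- grab_frame(name): name is "scene" or "top" or "wrist"; returns the picture (480x640x3 uint8, blue, green, red); there is no depth.
- camera_params(name): a dict with "intrinsics" (3x3 intrinsics, pixels), "k1" (the pictures are not rectified: a ray, as slopes to the right and down, at radius r is drawn at 1 + k1 r^2 times it, then the intrinsics apply), "R" (3x3) and "t" (3): a world point X has camera coordinates R X + t; the wrist camera has in their place "tool_from_camera" (4x4, takes a point from camera to tool coordinates, whose origin is the TCP and whose axes are the tool frame's). Camera axes: x right, y down, z forward; pixel columns grow to the right and rows downward; lengths in m; the calibration is good to about 2 mm. A picture is of the moment at which its call begins: read the wrist's pose just before it. camera_params takes no time and is no camera call.
- arm.job_done(): hands the job in, once; it reports no verdict.
The state is a dict: "t": time; "q": joint angles; "qd": joint speeds; "joint_efforts": joint torques, N m; "eef_pos": TCP position; "ee_rot": TCP orientation; "force": force on the tool from outside, world axes, zero at the start; "moment": the same for the moment, N m; "width": finger opening in m.
Only numpy, scipy, OpenCV 4.12 (cv2) and the standard library are available. Lean on these libraries where they do the work, as an engineer would, in place of code of your own. Each camera call takes 0.05 s, during which the arm holds its last target.

### The job

Lay out the kit for the next riveting job on the round cutting mat, using the four things that wait to the right of the mat: put the blue case in the middle of the yellow pad with the pebble weight centred on top of it, the red rivet tin in the middle of the cork pad, and stand the cone of thread upright on the mat midway between the case and the tin. Keep the black pad clear for the work, do not shift the jar, the tape roll or the marker behind, and let go of everything.

Things in the scene. Friction and masses are not known exactly. Their poses are not given: they have to be found in the camera images.
- case_mid (a point): small blue case, a closed box 50 x 70 x 24 mm (x, y, z). Origin: its centre, half-way up; its x is the short horizontal side, y the long one, z up. Loose, starts lying flat on the bench to the right of the cutting mat, between it and the right-hand edge of the bench (lookalikes left at the far back of the bench do not count)
- tin_mid (a point): small red tin of rivets, a closed box 42 x 60 x 34 mm (x, y, z). Origin: its centre, half-way up; its x is the short horizontal side, y the long one, z up. Loose, starts lying flat on the bench to the right of the cutting mat, between it and the right-hand edge of the bench (lookalikes left at the far back of the bench do not count)
- stone_mid (a point): brown-grey oval pebble used as a weight, 38 x 52 x 27 mm (x, y, z); it behaves as a block of that size with a flat top and underside. Origin: its centre, half-way up; its x is the short horizontal side, y the long one, z up. Loose, starts lying flat on the bench to the right of the cutting mat, between it and the right-hand edge of the bench (lookalikes left at the far back of the bench do not count)
- cone_mid (a point): brown cone of waxed thread on a pale core, standing upright: 85 mm high, 54 mm across near the foot, narrowing towards the top. Origin: on its axis, half-way up, 42.5 mm above its foot; z up. Loose, starts standing on the bench to the right of the cutting mat, between it and the right-hand edge of the bench (lookalikes left at the far back of the bench do not count)
- yellow_pad: yellow, round pad 80 mm across and 3 mm thick, lying on a round dark-green cutting mat (304 mm across, 3 mm thick, with a pale grid); fixed, so is the mat. Origin: centre of the pad's underside, 3 mm above the bench; the pad's top is 6 mm above the bench. The three pads are the corners of an equal-sided triangle of side 187 mm
- cork_pad: tan cork, round pad 80 mm across and 3 mm thick, lying on a round dark-green cutting mat (304 mm across, 3 mm thick, with a pale grid); fixed, so is the mat. Origin: centre of the pad's underside, 3 mm above the bench; the pad's top is 6 mm above the bench. The three pads are the corners of an equal-sided triangle of side 187 mm
- black_pad: black, round pad 80 mm across and 3 mm thick, lying on a round dark-green cutting mat (304 mm across, 3 mm thick, with a pale grid); fixed, so is the mat. Origin: centre of the pad's underside, 3 mm above the bench; the pad's top is 6 mm above the bench. The three pads are the corners of an equal-sided triangle of side 187 mm
- jar_mid (a point): bystander: screw jar with a white lid and yellow-green contents, 54 mm across, 66 mm high, loose, standing on the bench in front of the parts cabinet. Origin: its centre, half-way up
- tape: bystander: roll of cream tape lying flat on the bench at the right, in front of the parts cabinet, 87 mm across, 19 mm high, loose. Origin: centre of its underside
- marker: bystander: red marker pen with a black cap, 138 mm long, 18 mm thick, loose, lying on the bench behind the cutting mat
Not all that is in view belongs to the job. Of the things like the cork_pad, leave any that is turquoise; of the rest the larger one is meant.

How it is judged:
At the end, for the whole second after the job is handed in: Case and tin flat on the yellow and cork pads, within 14 mm of centre; pebble flat on the case within 13 mm; cone upright on the mat, at most 112 mm from both those pads' centres and 145 to 179 mm from the black pad's. All level within 0.12 rad, at rest, released; bystanders moved under 20 mm (horizontal distance between case_mid and yellow_pad below 0.014 m and height (world z) of case_mid below 0.022 m and horizontal distance between tin_mid and cork_pad below 0.014 m and height (world z) of tin_mid below 0.027 m and horizontal distance between stone_mid and case_mid below 0.013 m and height (world z) of stone_mid between 0.04 and 0.048 m and horizontal distance between cone_mid and cork_pad below 0.112 m and horizontal distance between cone_mid and yellow_pad below 0.112 m and horizontal distance between cone_mid and black_pad between 0.145 and 0.179 m and height (world z) of cone_mid below 0.05 m and angle between each of case_mid, stone_mid, tin_mid, cone_mid's own z axis and vertical below 0.12 rad and linear speed of each of case, stone, tin, cone below 0.02 m/s); the robot touches nothing.
It fails at once if the jar is shifted by more than 20 mm (distance of jar_mid from where it was at the start of the episode above 0.02 m).
It fails at once if the tape roll is shifted by more than 20 mm (distance of tape from where it was at the start of the episode above 0.02 m).
It fails at once if the marker is shifted by more than 20 mm (distance of marker from where it was at the start of the episode above 0.02 m).
It also fails if it takes over 112 s, if anything falls off the work surface, if the arm or the gripper's body presses on something with over 40 N, if the wrist force passes 120 N, or if a joint passes its speed limit or range.

## Working session

There is one attempt and no reset: what is moved stays moved. The work goes in short steps, Python scripts to look and compute and a shell command to move; the robot and the scene stay as the last step left them, time stands still between calls to the robot, and variables do not carry over. Pictures are saved under pics/ and viewed, and the job is handed in when it is done.

```bash
ls; mkdir -p pics; python3 - <<'E'
from station import arm, grab_frame, camera_params
import cv2
s=arm.get_state();print(s)
for n in("scene","top","wrist"):
    cv2.imwrite(f"pics/{n}0.png",grab_frame(n));print(n,camera_params(n))
E
```

```text
pics
{'t': 0.0, 'q': array([ 1.60906025e+00,  3.59407203e-01,  1.10432185e-02, -3.46086012e-04,
       -1.22409609e+00, -2.88113522e-01]), 'qd': array([ 0.00073903, -0.00024729,  0.00049285, -0.00091313, -0.00087578,
       -0.00041812]), 'joint_efforts': array([-3.68823848e-04, -5.82715237e+01,  2.93048286e+01,  6.99703574e+00,
        6.96582603e-03, -1.65651168e-04]), 'eef_pos': array([0.16679757, 0.6535546 , 0.22560347]), 'ee_rot': array([-3.14143179e+00, -1.68762401e-03, -1.82076393e+00]), 'force': array([-0.93109037, -0.57429381,  0.15757247]), 'moment': array([-0.05783943, -0.00726437,  0.0342501 ]), 'width': 0.08766277616560916}
scene {'intrinsics': array([[463.92093292,   0.        , 316.49720653],
       [  0.        , 463.92093292, 241.26135754],
       [  0.        ,   0.        ,   1.        ]]), 'k1': 0.019573562717338424, 'R': array([[ 0.62026239, -0.78433002,  0.01004892],
       [-0.58518058, -0.47122652, -0.65993125],
       [ 0.52233921,  0.40345011, -0.75125878]]), 't': array([-0.09359325,  0.5538274 ,  0.75045393])}
top {'intrinsics': array([[578.96760434,   0.  
[... 255 characters left out ...]
e-02, -7.45382036e-02],
       [ 7.45089438e-02, -2.09647263e-03, -9.97218142e-01]]), 't': array([0.3393817 , 0.58412232, 1.78043127])}
wrist {'intrinsics': array([[350.83604266,   0.        , 319.16264737],
       [  0.        , 350.83604266, 235.0969215 ],
       [  0.        ,   0.        ,   1.        ]]), 'k1': 0.01713560826025569, 'tool_from_camera': array([[ 9.99999762e-01,  3.88212115e-04, -5.69996900e-04,
         1.99342162e-04],
       [-2.30409578e-04,  9.67090119e-01,  2.54433975e-01,
        -6.85444716e-02],
       [ 6.50012721e-04, -2.54433784e-01,  9.67089979e-01,
        -1.57865329e-01],
       [ 0.00000000e+00,  0.00000000e+00,  0.00000000e+00,
         1.00000000e+00]])}
```

View pics/scene0.png

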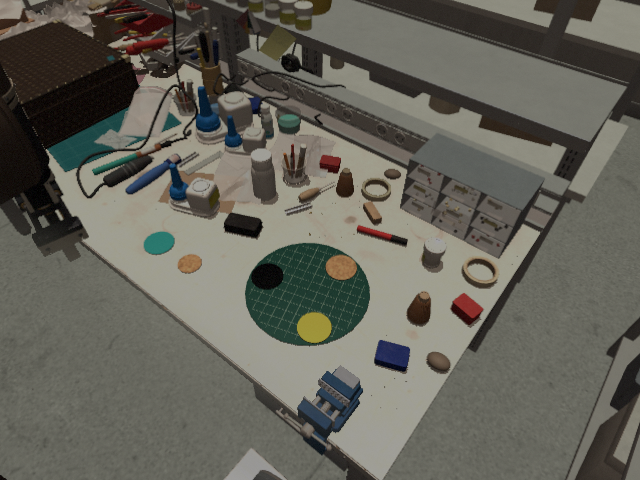

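View pics/top0.png

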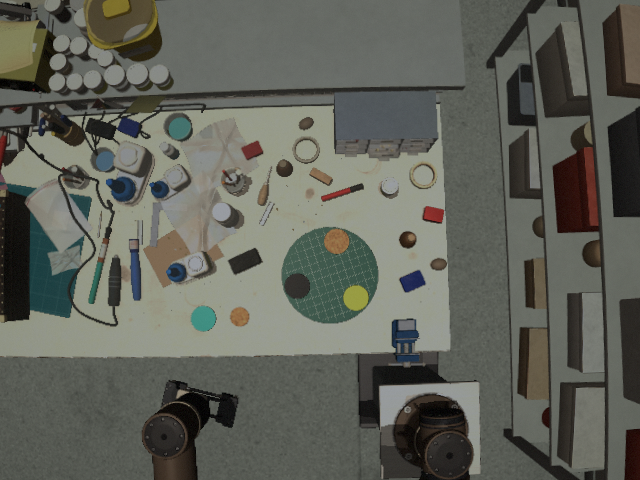

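View pics/wrist0.png

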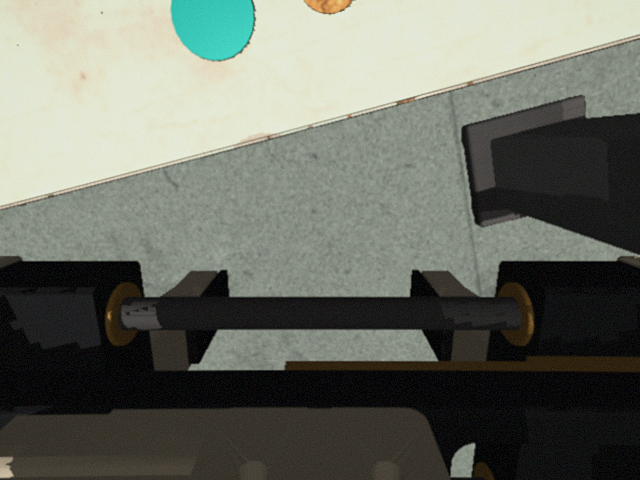

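The top view shows the mat at (330,275), the yellow pad at (356,298), the black pad at (297,286) and the job items at the right. A blue vise stands at (405,340).

Possible mix-ups, as top-view pixels:

| Item | Chosen | Rejected |
|---|---|---|
| Case | (413,281) | (130,127) at the back, and the vise |
| Tin | (433,214) | (252,149) at the back |
| Pebble | (438,264) | (306,123) at the back |
| Cone | (408,239) | (285,168) at the back |
| Cork pad | (337,241) on the mat | small cork (240,316), turquoise (203,318) |

Next I take a close crop and measure.

```bash
cat > h.py <<'E'
from station import arm, grab_frame, camera_params
import cv2, numpy as np
from scipy.spatial.transform import Rotation as Ro
def pose():
    s=arm.get_state(); return np.array(s['eef_pos']),Ro.from_euler('xyz',s['ee_rot']).as_matrix()
def rays(n,uv,ps=None):
    c=camera_params(n);K=c['intrinsics']
    uv=np.asarray(uv,float).reshape(-1,2)
    d=np.c_[(uv[:,0]-K[0,2])/K[0,0],(uv[:,1]-K[1,2])/K[1,1]]
    u=d.copy()
    for _ in range(20): u=d/(1+c['k1']*(u**2).sum(1,keepdims=True))
    v=np.c_[u,np.ones(len(u))]
    if n=='wrist':
        p,R=ps;T=c['tool_from_camera'];return p+R@T[:3,3],v@(R@T[:3,:3]).T
    return -c['R'].T@c['t'],v@c['R']
def plane(n,uv,z,ps=None):
    o,d=rays(n,uv,ps);return o+d*((z-o[2])/d[:,2])[:,None]
def proj(n,X,ps=None):
    c=camera_params(n);K=c['intrinsics'];X=np.asarray(X,float).reshape(-1,3)
    if n=='wrist':
        p,R=ps;T=c['tool_from_camera'];Y=((X-p)@R-T[:3,3])@T[:3,:3]
    else: Y=X@c['R'].T+c['t']
    u=Y[:,:2]/Y[:,2:];u=u*(1+c['k1']*(u**2).sum(1,keepdims=True))
    return u*[K[0,0],K[1,1]]+[K[0,2],K[1,2]]
def mask(im,roi,lo,hi):
    x,y,w,h=roi;m=np.zeros(im.shape[:2],np.uint8)
    m[y:y+h,x:x+w]=cv2.inRange(cv2.cvtColor(im[y:y+h,x:x+w],cv2.COLOR_BGR2HSV),lo,hi)
    cs,_=cv2.findContours(m,cv2.RETR_EXTERNAL,cv2.CHAIN_APPROX_NONE)
    c=max(cs,key=cv2.contourArea);return c[:,0,:].astype(float)
E
python3 - <<'E'
from h import *
t=grab_frame("top");s=grab_frame("scene")
a=cv2.resize(t[190:370,270:460],None,fx=3,fy=3,interpolation=cv2.INTER_CUBIC)
cv2.imwrite("pics/c1.png",a)
cv2.imwrite("pics/c2.png",cv2.resize(s[210:440,230:510],None,fx=2.6,fy=2.6,interpolation=cv2.INTER_CUBIC))
hs=cv2.cvtColor(t,cv2.COLOR_BGR2HSV);h2=cv2.cvtColor(s,cv2.COLOR_BGR2HSV)
for u,v in [(413,281),(433,214),(438,264),(408,239),(337,241),(356,298),(297,286),(320,270),(420,230)]: print(hs[v,u],end=' ')
E
```

```text
[116 159  82] [  2 181 135] [ 16  75 102] [ 16 103  87] [ 18 124 150] [ 31 146 155] [18 25 51] [ 69  44 110] [ 37  29 156]
```

View pics/c1.png

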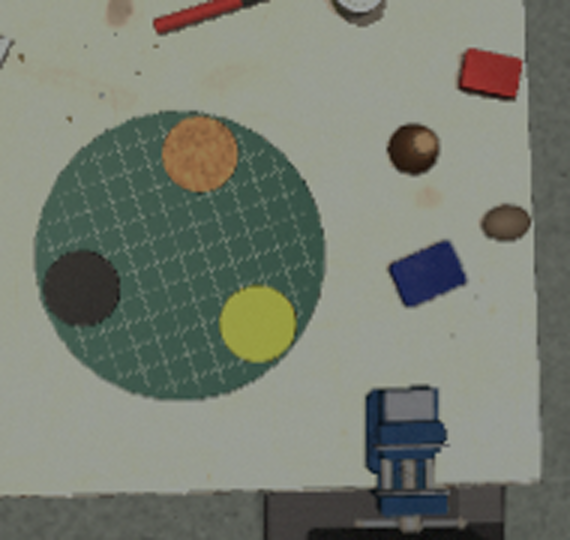

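View pics/c2.png

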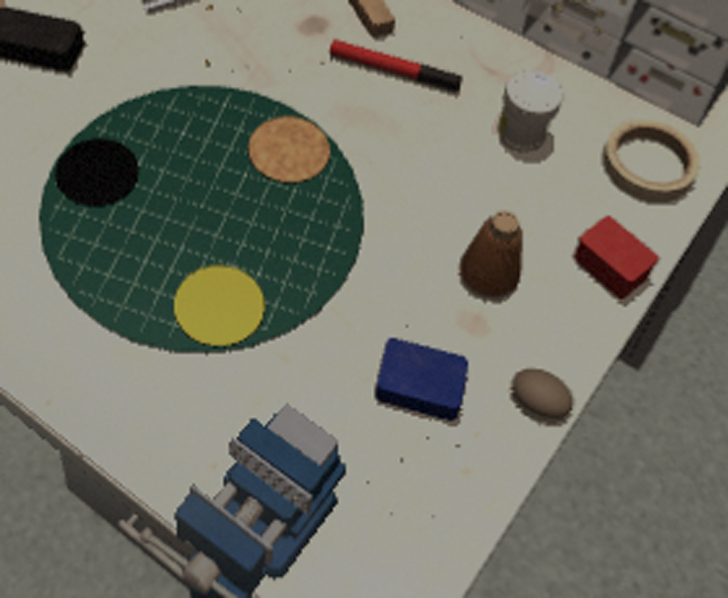

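```bash
python3 - <<'E'
from h import *
cfg=[("case",.024,(385,262,45,35),(365,330,55,45),(105,110,30),(130,255,255)),
("tin",.034,(418,202,30,22),(445,285,45,45),(0,120,60),(8,255,255)),
("stone",.0135,(424,255,25,18),(420,345,40,30),(5,50,30),(22,255,255) ),
("cone",.02,(395,228,25,24),(400,285,40,45),(3,80,15),(25,255,255)),
("cork",.006,(320,225,34,30),(320,250,45,35),(10,90,60),(24,255,255)),
("yel",.006,(340,282,34,34),(290,308,50,40),(25,110,60),(36,255,255)),
("blk",.006,(275,268,34,36),(240,258,50,38),(0,0,0),(180,110,66)),
("mat",.003,(275,220,110,110),(240,238,135,110),(40,20,20),(95,255,160))]
ims={n:grab_frame(n) for n in("top","scene")}
for nm,z,r1,r2,lo,hi in cfg:
    for n,r in(("top",r1),("scene",r2)):
        if nm=="blk" and n=="scene": hi=(180,255,35)
        try: c=mask(ims[n],r,lo,hi)
        except Exception as e: print(nm,n,e);continue
        P=plane(n,c,z)[:,:2]
        (cx,cy),(w,h),a=cv2.minAreaRect((P*1000).astype(np.float32))
        print(nm,n,"px",c.mean(0).round(),c.min(0),c.max(0),"xy %.1f %.1f size %.0f %.0f ang %.0f"%(cx,cy,w,h,a))
# cone top
for n,uv in(("top",(411.5,237.5)),): print(plane(n,uv,.085))
print("scene cone top",plane("scene",(424,296),.085))
print("edge",plane("top",[(446,200),(450,350)],0))
for z in(.03,.06,.08): print("vise top far edge",z,plane("top",[(397,320),(416,319)],z)[:,:2], plane("scene",[(338,367),(360,382)],z)[:,:2])
E
```

```text
case top px [412. 281.] [400. 271.] [424. 291.] xy 474.5 48.6 size 46 68 ang 22
case scene px [392. 354.] [375. 340.] [409. 367.] xy 469.6 45.5 size 53 68 ang 22
tin top px [433. 214.] [423. 206.] [443. 221.] xy 681.4 -24.0 size 61 42 ang 77
tin scene px [468. 305.] [453. 293.] [482. 317.] xy 677.5 -25.8 size 59 41 ang 77
stone top px [438. 264.] [430. 258.] [446. 269.] xy 525.3 -37.5 size 37 47 ang 25
stone scene px [438. 362.] [426. 352.] [449. 373.] xy 520.5 -38.9 size 45 50 ang 7
cone top px [407. 239.] [399. 232.] [415. 247.] xy 604.9 58.7 size 46 49 ang 43
cone scene px [420. 309.] [407. 291.] [430. 324.] xy 615.5 57.4 size 94 50 ang 9
cork top px [336. 241.] [324. 229.] [348. 253.] xy 606.3 281.5 size 75 76 ang 89
cork scene px [341. 267.] [325. 255.] [356. 279.] xy 603.7 280.4 size 77 79 ang 39
yel top px [355. 297.] [343. 285.] [368. 310.] xy 427.6 225.4 size 78 78 ang 88
yel scene px [314. 327.] [297. 312.] [331. 342.] xy 425.8 224.8 size 78 78 ang 39
blk top px [297. 286.] [284. 273.] [308. 298.] xy 469.9 410.4 size 75 78 ang 89
blk scene px [267. 276.] [251. 263.] [283. 289.] xy 465.9 406.3 size 79 80 ang 1
mat top px [331. 276.] [280. 225.] [382. 325.] xy 498.3 306.6 size 310 314 ang 25
mat scene px [314. 289.] [245. 243.] [369. 345.] xy 497.8 303.4 size 301 303 ang 39
[[0.60458383 0.0553503  0.085     ]]
scene cone top [[0.600446   0.05493914 0.085     ]]
edge [[ 0.72926677 -0.07408142  0.        ]
 [ 0.25319199 -0.06882484  0.        ]]
vise top far edge 0.03 [[0.35501016 0.10049117]
 [0.35621058 0.04133363]] [[0.37049639 0.11689531]
 [0.3721794  0.06232785]]
vise top far edge 0.06 [[0.35674321 0.1043075 ]
 [0.3579235  0.04614201]] [[0.35782119 0.10916062]
 [0.3594481  0.05641164]]
vise top far edge 0.08 [[0.35789857 0.10685172]
 [0.35906545 0.0493476 ]] [[0.34937105 0.10400416]
 [0.35096057 0.0524675 ]]
```

```bash
cat >> h.py <<'E'
def plan(x,y,z,yawdeg):
    s=arm.get_state();p,R=pose();d=R.T@(np.array([x,y,z])-p)
    cur=np.degrees(np.arctan2(R[1,0],R[0,0]));t=-(yawdeg-cur);t=(t+180)%360-180
    print("t%.1f at %s yaw %.1f w %.4f F %s | move mm %s turn %.1f | q6 %.2f"%(s['t'],p.round(4),cur,s['width'],np.round(s['force'],1),(d*1000).round(1),t,s['q'][5]))
E
python3 -c "
from h import *
plan(.49,.03,.2,-158)"
```

```text
t0.3 at [0.1669 0.6539 0.2263] yaw -104.3 w 0.0875 F [-0.2 -0.2 -1. ] | move mm [ 524.7 -467.4   26.5] turn 53.7 | q6 -0.29
```

```bash
python3 -m handwheel '[[[0.0876,0.525,-0.467,0.026,54],[0.0876,0.525,-0.467,0.026,54],[0.0876,0.525,-0.467,0.026,54],[0.0876,0.525,-0.467,0.026,54],[0.0876,0.525,-0.467,0.026,54],[0.0876,0.525,-0.467,0.026,54],[0.0876,0.525,-0.467,0.026,54],[0.0876,0.525,-0.467,0.026,54],[0.0876,0.525,-0.467,0.026,54],[0.0876,0.525,-0.467,0.026,54],[0.0876,0.525,-0.467,0.026,54],[0.0876,0.525,-0.467,0.026,54],[0.0876,0.525,-0.467,0.026,54],[0.0876,0.525,-0.467,0.026,54],[0.0876,0.525,-0.467,0.026,54],[0.0876,0.525,-0.467,0.026,54],[0.0876,0.525,-0.467,0.026,54],[0.0876,0.525,-0.467,0.026,54],[0.0876,0.525,-0.467,0.026,54],[0.0876,0.525,-0.467,0.026,54]]]' 20; python3 -c "
from h import *
plan(.49,.03,.2,-158)
ps=pose();im=grab_frame('wrist');cv2.imwrite('pics/w1.png',im)
print(proj('wrist',[[.472,.047,.024],[.523,-.038,.0135]],ps))"
```

```text
t: 2.02
eef_pos: [0.4895, 0.0295, 0.2005]
ee_rot: [-3.141, -0.0, -2.765]
force: [0.4, 0.5, -0.1]
width: 0.0874
t2.0 at [0.4895 0.0295 0.2005] yaw -158.4 w 0.0874 F [ 0.4  0.5 -0.1] | move mm [-0.7  0.3  0.5] turn -0.4 | q6 -0.09
[[329.25178961 238.2171553 ]
 [312.67030993 135.38738952]]
```

View pics/w1.png

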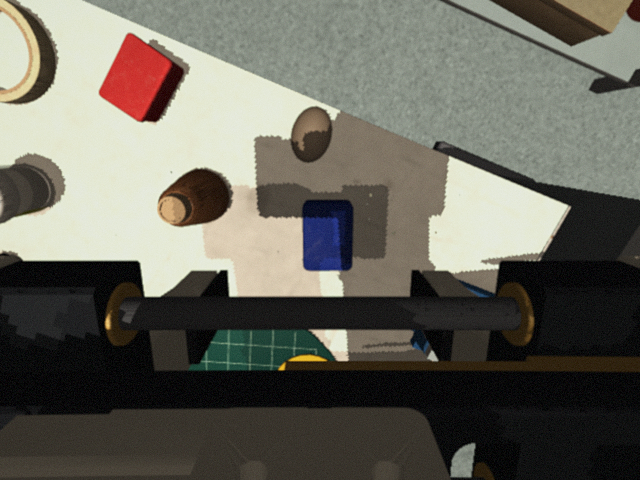

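The case is centred at (328,235), aligned with the jaws, the pebble is at (312,134), the cone's tip at (175,207) and the tin at (141,78). This agrees with the earlier predictions. I refine from this view.

```bash
python3 - <<'E'
from h import *
ps=pose();im=cv2.imread('pics/w1.png')
for nm,z,r,lo,hi in [("case",.024,(295,190,70,90),(105,110,15),(130,255,255)),("tin",.034,(95,30,95,95),(0,120,100),(8,255,255)),("stone",.0135,(285,103,50,62),(5,70,20),(22,255,160))]:
    c=mask(im,r,lo,hi);P=plane('wrist',c,z,ps)[:,:2]
    (cx,cy),(w,h),a=cv2.minAreaRect((P*1000).astype(np.float32));print(nm,c.min(0),c.max(0),"%.1f %.1f %.0f %.0f %.0f"%(cx,cy,w,h,a), cv2.fitEllipse((P*1000).astype(np.float32)))
print(plane('wrist',(175,209),.085,ps))
plan(.473,.0475,.008,-158)
plan(.473,.0475,.06,-158)
E
```

```text
case [303. 200.] [352. 269.] 474.7 45.7 48 70 22 ((474.5171203613281, 46.213504791259766), (53.069007873535156, 81.76832580566406), 21.836240768432617)
tin [99. 33.] [171. 120.] 679.7 -24.5 59 41 77 ((679.7667236328125, -24.254262924194336), (46.55242919921875, 69.6235122680664), 166.24917602539062)
stone [290. 107.] [331. 162.] 524.7 -37.0 50 36 85 ((524.7483520507812, -37.21318435668945), (35.43610763549805, 49.608482360839844), 5.0555033683776855)
[[0.60171898 0.05573183 0.085     ]]
t2.1 at [0.4893 0.0301 0.2006] yaw -158.3 w 0.0874 F [-0.3  0.3 -0.7] | move mm [  8.7  22.2 192.6] turn -0.3 | q6 -0.09
t2.1 at [0.4893 0.0301 0.2006] yaw -158.3 w 0.0874 F [-0.3  0.3 -0.7] | move mm [  8.7  22.2 140.6] turn -0.3 | q6 -0.09
```

```bash
python3 -m handwheel '[[[0.0876,0.008,0.021,0.03,0],[0.0876,0.008,0.021,0.07,0],[0.0876,0.008,0.021,0.11,0],[0.0876,0.008,0.021,0.15,0],[0.0876,0.008,0.021,0.175,0],[0.0876,0.008,0.021,0.190,0],[0.0876,0.008,0.021,0.1945,0],[0.0876,0.008,0.021,0.1945,0],[0.0876,0.008,0.021,0.1945,0],[0.03,0.008,0.021,0.1945,0],[0.03,0.008,0.021,0.1945,0],[0.03,0.008,0.021,0.1945,0],[0.03,0.008,0.021,0.1945,0],[0.03,0.008,0.021,0.1945,0],[0.03,0.008,0.021,0.1945,0],[0.03,0.008,0.021,0.1945,0],[0.03,0.008,0.021,0.1945,0],[0.03,0.008,0.021,0.1945,0]]]' 20; python3 -c "
from h import *
plan(.4265,.225,.16,-158);plan(.4265,.225,.0125,-158)"
```

```text
t: 3.57
eef_pos: [0.4742, 0.0466, 0.0063]
ee_rot: [-3.141, 0.0, -2.763]
force: [-1.2, 0.0, 5.1]
width: 0.0498
t3.6 at [0.4742 0.0466 0.0063] yaw -158.3 w 0.0498 F [-1.2  0.   5.1] | move mm [ -21.6  183.4 -153.8] turn -0.3 | q6 -0.13
t3.6 at [0.4742 0.0466 0.0063] yaw -158.3 w 0.0498 F [-1.2  0.   5.1] | move mm [-21.6 183.4  -6.3] turn -0.3 | q6 -0.13
```

```bash
python3 -m handwheel '[[[0.03,0,0,-0.03,0],[0.03,0,0,-0.06,0],[0.03,-0.004,0.03,-0.09,0],[0.03,-0.009,0.07,-0.1,0],[0.03,-0.013,0.11,-0.1,0],[0.03,-0.017,0.15,-0.1,0],[0.03,-0.0215,0.1835,-0.1,0],[0.03,-0.0215,0.1835,-0.1,0],[0.03,-0.0215,0.1835,-0.07,0],[0.03,-0.0215,0.1835,-0.04,0],[0.03,-0.0215,0.1835,-0.03,0],[0.03,-0.0215,0.1835,-0.03,0]]]'; python3 -c "
from h import *
plan(.4265,.225,.0125,-158)
cv2.imwrite('pics/t2.png',cv2.resize(grab_frame('scene')[210:440,230:510],None,fx=2.6,fy=2.6))"
```

```text
t: 4.57
eef_pos: [0.4247, 0.2234, 0.0334]
ee_rot: [-3.139, -0.005, -2.763]
force: [-0.2, 0.2, -0.5]
width: 0.0497
t4.6 at [0.4247 0.2234 0.0334] yaw -158.3 w 0.0497 F [-0.2  0.2 -0.5] | move mm [-2.4  0.9 20.9] turn -0.3 | q6 -0.52
```

View pics/t2.png

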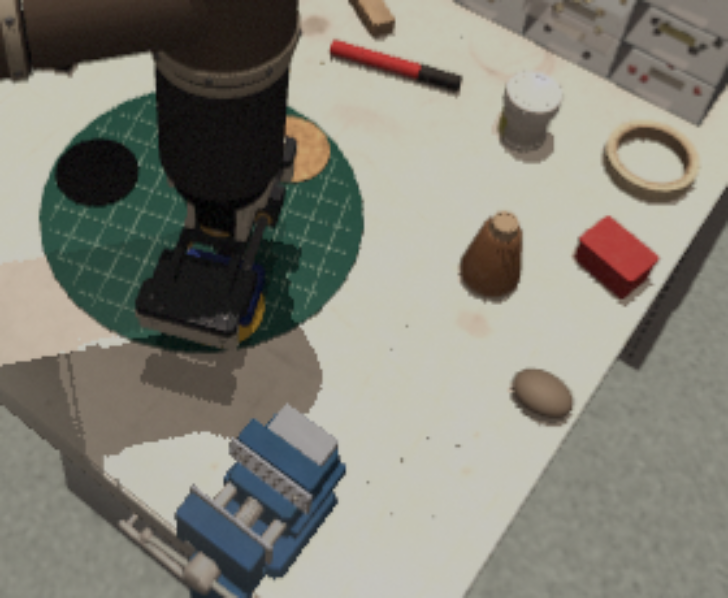

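The case is held over the yellow pad, under the gripper at about (205,290), and the other things have not moved. I lower it, let go and rise.

```bash
python3 -m handwheel '[[[0.03,-0.0025,0.001,0.008,0],[0.03,-0.0025,0.001,0.015,0],[0.03,-0.0025,0.001,0.0205,0],[0.03,-0.0025,0.001,0.0205,0],[0.03,-0.0025,0.001,0.0205,0],[0.075,-0.0025,0.001,0.0205,0],[0.075,-0.0025,0.001,0.0205,0],[0.075,-0.0025,0.001,0.0205,0],[0.075,-0.0025,0.001,0.0205,0],[0.075,-0.0025,0.001,0,0],[0.075,-0.0025,0.001,-0.03,0],[0.075,-0.0025,0.001,-0.07,0],[0.075,-0.0025,0.001,-0.11,0],[0.075,-0.0025,0.001,-0.13,0]]]'; python3 -c "
from h import *
plan(.524,-.037,.16,-175)"
```

```text
t: 5.78
eef_pos: [0.4293, 0.2275, 0.17]
ee_rot: [-3.141, 0.003, -2.762]
force: [1.0, 1.0, -0.1]
width: 0.0751
t5.8 at [0.4293 0.2275 0.17  ] yaw -158.3 w 0.0751 F [ 1.   1.  -0.1] | move mm [  10.  -280.7   10. ] turn 16.7 | q6 -0.52
```

```bash
python3 -m handwheel '[[[0.075,0.01,-0.281,0.01,21],[0.075,0.01,-0.281,0.01,21],[0.075,0.01,-0.281,0.01,21],[0.075,0.01,-0.281,0.01,21],[0.075,0.01,-0.281,0.01,21],[0.075,0.01,-0.281,0.01,21],[0.075,0.01,-0.281,0.01,21],[0.075,0.01,-0.281,0.01,21],[0.075,0.01,-0.281,0.01,21],[0.075,0.01,-0.281,0.01,21],[0.075,0.01,-0.281,0.01,21],[0.075,0.01,-0.281,0.01,21]]]'; python3 - <<'E'
from h import *
ps=pose();im=grab_frame('wrist');cv2.imwrite('pics/w2.png',im)
print(proj('wrist',[.524,-.037,.0135],ps))
cv2.imwrite('pics/t3.png',cv2.resize(grab_frame('top')[210:340,270:460],None,fx=4,fy=4,interpolation=cv2.INTER_CUBIC))
plan(.524,-.037,.16,180)
E
```

```text
t: 6.78
eef_pos: [0.5239, -0.0362, 0.1602]
ee_rot: [3.141, 0.003, -3.127]
force: [-0.2, 0.1, -0.4]
width: 0.0752
[[319.88208065 221.24557916]]
t6.9 at [ 0.524  -0.0362  0.1602] yaw -179.2 w 0.0750 F [ 0.7 -0.5  0.3] | move mm [ 0.  -0.8  0.2] turn 0.8 | q6 -0.29
```

View pics/w2.png

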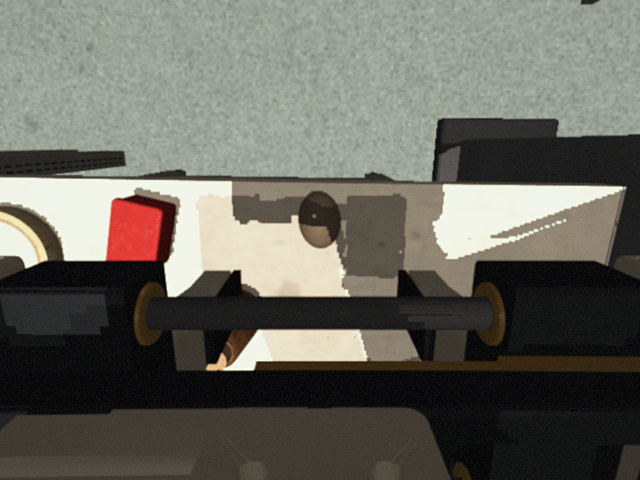

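View pics/t3.png

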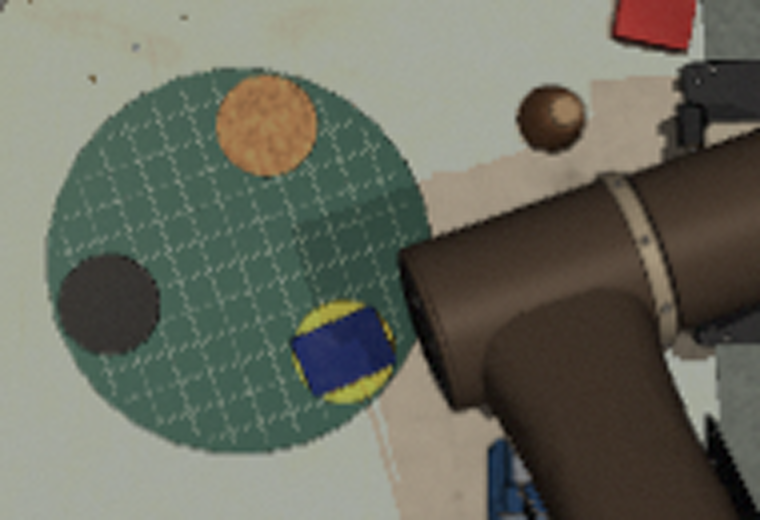

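The case sits centred on the yellow pad at crop pixel (344,352). The pebble is at wrist pixel (320,220), where it was predicted. I measure the pebble's angle and the case's final position.

```bash
python3 - <<'E'
from h import *
ps=pose();im=cv2.imread('pics/w2.png')
c=mask(im,(290,183,58,70),(5,50,10),(25,255,115));P=plane('wrist',c,.0135,ps)[:,:2]
print(c.min(0),c.max(0),cv2.minAreaRect((P*1000).astype(np.float32)),cv2.fitEllipse((P*1000).astype(np.float32)),cv2.fitEllipse(c.astype(np.float32)))
t=grab_frame('top');c=mask(t,(335,275,45,45),(105,110,20),(130,255,255));P=plane('top',c,.030)[:,:2];print(cv2.minAreaRect((P*1000).astype(np.float32)))
t=grab_frame('scene');c=mask(t,(285,300,60,50),(105,110,20),(130,255,255));P=plane('scene',c,.030)[:,:2];print(c.mean(0),cv2.minAreaRect((P*1000).astype(np.float32)))
E
```

```text
[290. 191.] [347. 252.] ((525.1364135742188, -36.10759735107422), (51.04564666748047, 55.53165817260742), 0.8821585178375244) ((522.1976318359375, -38.63048553466797), (46.7192268371582, 59.58864974975586), 47.48260498046875) ((321.9403076171875, 218.84310913085938), (52.129180908203125, 66.37094116210938), 129.92782592773438)
((429.0517272949219, 226.82357788085938), (46.039737701416016, 69.31388092041016), 21.185771942138672)
[314.49438202 326.28089888] ((421.11102294921875, 222.78916931152344), (57.89297866821289, 70.85836791992188), 22.903114318847656)
```

```bash
python3 -m handwheel '[[[0.075,0,-0.001,0.04,0.8],[0.075,0,-0.001,0.08,0.8],[0.075,0,-0.001,0.115,0.8],[0.075,0,-0.001,0.14,0.8],[0.075,0,-0.001,0.152,0.8],[0.075,0,-0.001,0.154,0.8],[0.075,0,-0.001,0.154,0.8],[0.02,0,-0.001,0.154,0.8],[0.02,0,-0.001,0.154,0.8],[0.02,0,-0.001,0.154,0.8],[0.02,0,-0.001,0.154,0.8],[0.02,0,-0.001,0.154,0.8],[0.02,0,-0.001,0.154,0.8],[0.02,0,-0.001,0.154,0.8],[0.02,0,-0.001,0.154,0.8],[0.02,0,-0.001,0.154,0.8]]]' 20; python3 -c "
from h import *
plan(.524,-.037,.12,-158)
plan(.428,.2263,.12,-158)"
```

```text
t: 8.32
eef_pos: [0.5247, -0.0373, 0.0066]
ee_rot: [3.141, 0.003, -3.141]
force: [-1.1, 0.4, 5.6]
width: 0.039
t8.3 at [ 0.5247 -0.0373  0.0066] yaw -180.0 w 0.0390 F [-1.1  0.4  5.6] | move mm [   0.4    0.4 -113.4] turn -22.0 | q6 -0.30
t8.3 at [ 0.5247 -0.0373  0.0066] yaw -180.0 w 0.0390 F [-1.1  0.4  5.6] | move mm [  96.2  263.8 -113.5] turn -22.0 | q6 -0.30
```

```bash
python3 -m handwheel '[[[0.02,0,0,-0.03,0],[0.02,0,0,-0.07,0],[0.02,0,0,-0.11,0],[0.02,0.012,0.033,-0.114,-5],[0.02,0.025,0.066,-0.114,-10],[0.02,0.037,0.1,-0.114,-15],[0.02,0.05,0.133,-0.114,-20],[0.02,0.062,0.166,-0.114,-22],[0.02,0.075,0.2,-0.114,-22],[0.02,0.087,0.233,-0.114,-22],[0.02,0.096,0.264,-0.114,-22],[0.02,0.096,0.264,-0.114,-22],[0.02,0.096,0.264,-0.114,-22],[0.02,0.096,0.264,-0.114,-22]]]'; python3 -c "
from h import *
plan(.428,.2263,.0372,-158)
cv2.imwrite('pics/w3.png',grab_frame('wrist'))"
```

```text
t: 9.48
eef_pos: [0.4278, 0.2263, 0.1202]
ee_rot: [-3.141, 0.002, -2.756]
force: [0.1, -1.6, -1.5]
width: 0.0394
t9.5 at [0.4278 0.2263 0.1202] yaw -157.9 w 0.0394 F [ 0.1 -1.6 -1.5] | move mm [ 0.  0. 83.] turn 0.1 | q6 -0.51
```

View pics/w3.png

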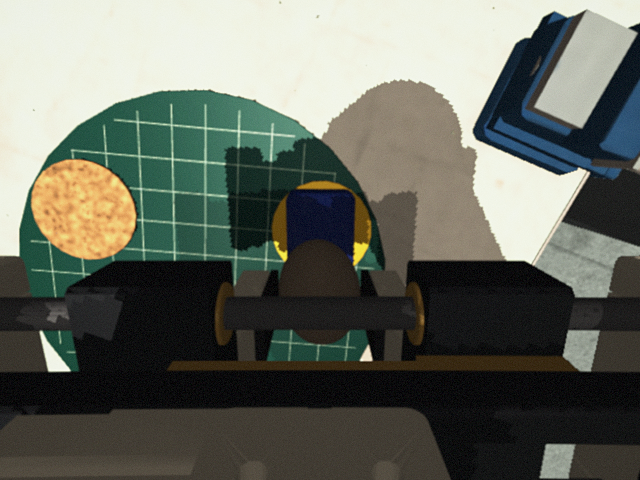

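The pebble is held at (320,290) and lines up with the case at (320,225) underneath. I lower it.

```bash
python3 -m handwheel '[[[0.02,0,0,0.03,0],[0.02,0,0,0.055,0],[0.02,0,0,0.07,0],[0.02,0,0,0.079,0],[0.02,0,0,0.083,0],[0.02,0,0,0.083,0],[0.02,0,0,0.083,0],[0.065,0,0,0.083,0],[0.065,0,0,0.083,0],[0.065,0,0,0.083,0],[0.065,0,0,0.083,0],[0.065,0,0,0.083,0],[0.065,0,0,0.06,0],[0.065,0,0,0.03,0],[0.065,0,0,-0.01,0],[0.065,0,0,-0.05,0],[0.065,0,0,-0.05,0]]]'; python3 - <<'E'
from h import *
ps=pose();im=grab_frame('wrist');cv2.imwrite('pics/w4.png',im)
plan(.680,-.0245,.17,167)
plan(.60,.1,.19,-158)
E
```

```text
t: 10.95
eef_pos: [0.4312, 0.2285, 0.1781]
ee_rot: [3.139, 0.014, -2.756]
force: [2.4, 1.0, 0.4]
width: 0.0649
t11.0 at [0.4298 0.2278 0.1747] yaw -157.9 w 0.0650 F [-0.9  0.5 -0.7] | move mm [-137.1 -327.8    5.3] turn 35.1 | q6 -0.51
t11.0 at [0.4298 0.2278 0.1747] yaw -157.9 w 0.0650 F [-0.9  0.5 -0.7] | move mm [-109.9 -182.3  -14.6] turn 0.1 | q6 -0.51
```

View pics/w4.png

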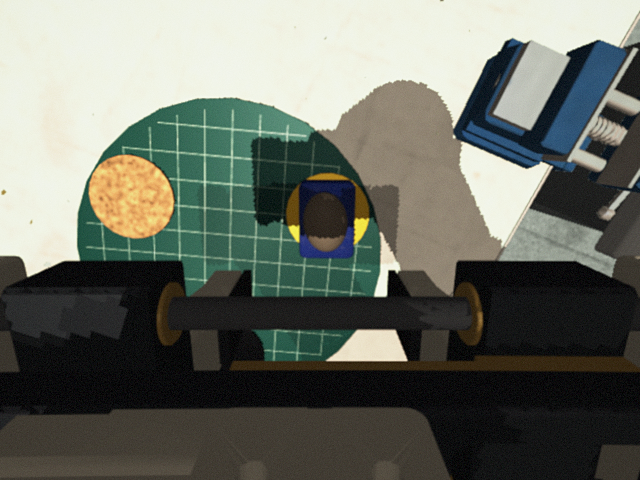

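The pebble rests on the case at (326,218). The tin is next, at height 0.17, which is clear over the cone.

```bash
python3 -m handwheel '[[[0.065,-0.137,-0.328,0.005,35],[0.065,-0.137,-0.328,0.005,35],[0.065,-0.137,-0.328,0.005,35],[0.065,-0.137,-0.328,0.005,35],[0.065,-0.137,-0.328,0.005,35],[0.065,-0.137,-0.328,0.005,35],[0.065,-0.137,-0.328,0.005,35],[0.065,-0.137,-0.328,0.005,35],[0.065,-0.137,-0.328,0.005,35],[0.065,-0.137,-0.328,0.005,35],[0.065,-0.137,-0.328,0.005,35],[0.065,-0.137,-0.328,0.005,35],[0.065,-0.137,-0.328,0.005,35],[0.065,-0.137,-0.328,0.005,35]]]'; python3 - <<'E'
from h import *
ps=pose();im=grab_frame('wrist');cv2.imwrite('pics/w5.png',im)
c=mask(im,(260,160,120,105),(0,120,30),(8,255,255));P=plane('wrist',c,.034,ps)[:,:2]
print(c.min(0),c.max(0),cv2.minAreaRect((P*1000).astype(np.float32)))
plan(.680,-.0245,.008,167)
E
```

```text
t: 12.17
eef_pos: [0.6795, -0.0238, 0.1705]
ee_rot: [3.133, 0.007, 2.917]
force: [0.1, 0.7, 1.4]
width: 0.065
[295. 185.] [343. 254.] ((680.1339721679688, -26.648147583007812), (60.67023468017578, 40.927730560302734), 77.28712463378906)
t12.2 at [ 0.6796 -0.0237  0.1707] yaw 167.1 w 0.0652 F [-0.2  0.4 -0.2] | move mm [  0.6  -2.  162.7] turn 0.1 | q6 -0.47
```

View pics/w5.png

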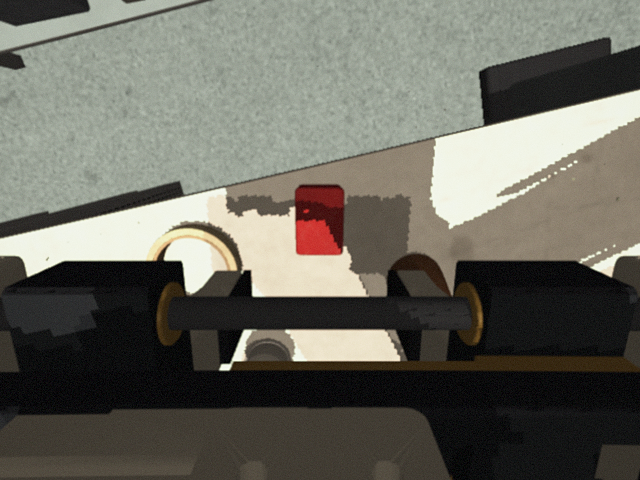

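```bash
python3 -m handwheel '[[[0.062,0,0,0,0],[0.062,0,0,0,0]]]'; python3 -c "
from h import *
plan(.680,-.0255,.010,167);print(arm.get_state()['ee_rot'])"
```

```text
t: 12.38
eef_pos: [0.6794, -0.023, 0.1712]
ee_rot: [3.133, 0.008, 2.918]
force: [0.6, -0.2, 0.9]
width: 0.0622
t12.4 at [ 0.6794 -0.023   0.1712] yaw 167.2 w 0.0622 F [ 0.6 -0.2  0.9] | move mm [ 1.000e-01 -3.800e+00  1.612e+02] turn 0.2 | q6 -0.47
[3.13261097 0.00801653 2.91809465]
```

```bash
python3 -m handwheel '[[[0.062,0,-0.001,0.04,0],[0.062,0,-0.002,0.08,0],[0.062,0,-0.003,0.115,0],[0.062,0,-0.004,0.145,0],[0.062,0,-0.004,0.158,0],[0.062,0,-0.004,0.161,0],[0.062,0,-0.004,0.161,0],[0.025,0,-0.004,0.161,0],[0.025,0,-0.004,0.161,0],[0.025,0,-0.004,0.161,0],[0.025,0,-0.004,0.161,0],[0.025,0,-0.004,0.161,0],[0.025,0,-0.004,0.161,0],[0.025,0,-0.004,0.161,0],[0.025,0,-0.004,0.161,0]]]' 20; python3 -c "
from h import *
plan(.680,-.0255,.16,167);plan(.605,.281,.16,-158)"
```

```text
t: 13.63
eef_pos: [0.681, -0.0256, 0.012]
ee_rot: [3.132, 0.01, 2.918]
force: [-1.8, 1.3, 7.4]
width: 0.0418
t13.6 at [ 0.681  -0.0256  0.012 ] yaw 167.2 w 0.0418 F [-1.8  1.3  7.4] | move mm [  -0.5    1.3 -148. ] turn 0.2 | q6 -0.46
t13.6 at [ 0.681  -0.0256  0.012 ] yaw 167.2 w 0.0418 F [-1.8  1.3  7.4] | move mm [ 140.4  283.6 -146.7] turn -34.8 | q6 -0.46
```

```bash
python3 -m handwheel '[[[0.025,0,0,-0.03,0],[0.025,0,0,-0.07,0],[0.025,0,0,-0.11,0],[0.025,0,0,-0.145,0],[0.025,0.017,0.035,-0.147,-5],[0.025,0.035,0.07,-0.147,-10],[0.025,0.052,0.105,-0.147,-15],[0.025,0.07,0.14,-0.147,-20],[0.025,0.087,0.175,-0.147,-25],[0.025,0.105,0.21,-0.147,-30],[0.025,0.122,0.245,-0.147,-35],[0.025,0.14,0.284,-0.147,-35],[0.025,0.14,0.284,-0.147,-35],[0.025,0.14,0.284,-0.147,-35],[0.025,0.14,0.284,-0.147,-35]]]'; python3 -c "
from h import *
plan(.605,.281,.018,-158);print(arm.get_state()['ee_rot'])
cv2.imwrite('pics/w6.png',grab_frame('wrist'))"
```

```text
t: 14.88
eef_pos: [0.605, 0.2815, 0.1603]
ee_rot: [3.139, 0.013, -2.753]
force: [-0.3, -0.8, -1.6]
width: 0.0419
t14.9 at [0.605  0.2815 0.1603] yaw -157.7 w 0.0419 F [-0.3 -0.8 -1.6] | move mm [  2.1  -0.8 142.2] turn 0.3 | q6 -0.34
[ 3.13949728  0.01347476 -2.75293723]
```

View pics/w6.png

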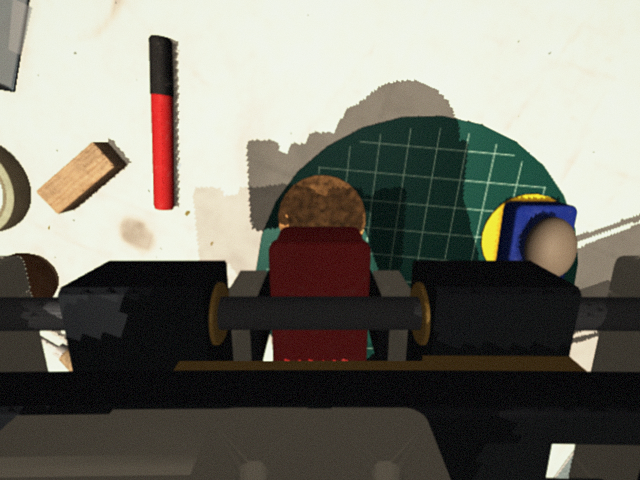

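The tin is held at (320,290) over the cork pad at (322,205). The marker at (162,120) and the pebble and case at (540,235) have not moved.

```bash
python3 -m handwheel '[[[0.025,0.001,-0.001,0.04,0],[0.025,0.001,-0.001,0.08,0],[0.025,0.002,-0.001,0.11,0],[0.025,0.002,-0.001,0.13,0],[0.025,0.002,-0.001,0.139,0],[0.025,0.002,-0.001,0.1425,0],[0.025,0.002,-0.001,0.1425,0],[0.025,0.002,-0.001,0.1425,0],[0.065,0.002,-0.001,0.1425,0],[0.065,0.002,-0.001,0.1425,0],[0.065,0.002,-0.001,0.1425,0],[0.065,0.002,-0.001,0.1425,0],[0.065,0.002,-0.001,0.12,0],[0.065,0.002,-0.001,0.09,0],[0.065,0.002,-0.001,0.05,0],[0.065,0.002,-0.001,0.01,0],[0.065,0.002,-0.001,0,0],[0.065,0.002,-0.001,0,0]]]'; python3 - <<'E'
from h import *
plan(.602,.0558,.16,-158)
cv2.imwrite('pics/w7.png',grab_frame('wrist'))
E
```

```text
t: 16.43
eef_pos: [0.606, 0.2806, 0.1658]
ee_rot: [3.138, 0.022, -2.753]
force: [-0.6, 0.0, -0.5]
width: 0.0652
t16.4 at [0.606  0.2806 0.1658] yaw -157.8 w 0.0652 F [-0.6  0.  -0.5] | move mm [  88.9 -206.5    3. ] turn 0.2 | q6 -0.34
```

View pics/w7.png

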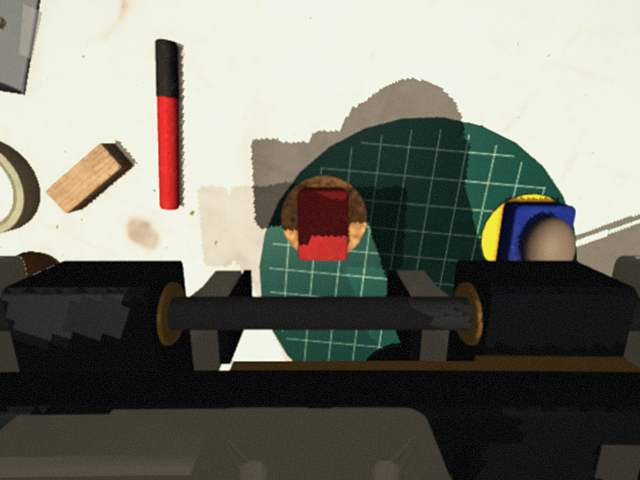

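The tin sits centred on the cork pad at (323,222). For the cone I turn the jaws across the case–tin line, to yaw -72.5.

```bash
python3 -m handwheel '[[[0.0876,0.089,-0.206,0.003,-85],[0.0876,0.089,-0.206,0.003,-85],[0.0876,0.089,-0.206,0.003,-85],[0.0876,0.089,-0.206,0.003,-85],[0.0876,0.089,-0.206,0.003,-85],[0.0876,0.089,-0.206,0.003,-85],[0.0876,0.089,-0.206,0.003,-85],[0.0876,0.089,-0.206,0.003,-85],[0.0876,0.089,-0.206,0.003,-85],[0.0876,0.089,-0.206,0.003,-85],[0.0876,0.089,-0.206,0.003,-85],[0.0876,0.089,-0.206,0.003,-85],[0.0876,0.089,-0.206,0.003,-85],[0.0876,0.089,-0.206,0.003,-85],[0.0876,0.089,-0.206,0.003,-85]]]'; python3 - <<'E'
from h import *
plan(.602,.0558,.03,-72.5);print(arm.get_state()['ee_rot'])
ps=pose();cv2.imwrite('pics/w8.png',grab_frame('wrist'))
print(proj('wrist',[[.602,.056,.085],[.602,.056,0]],ps))
E
```

```text
t: 17.73
eef_pos: [0.6, 0.0555, 0.1569]
ee_rot: [-3.125, 0.005, -1.274]
force: [0.9, -0.6, 0.6]
width: 0.0875
t17.7 at [0.6    0.0555 0.1569] yaw -73.0 w 0.0875 F [ 0.9 -0.6  0.6] | move mm [1.000e+00 1.000e-01 1.269e+02] turn -0.5 | q6 1.46
[-3.12495555  0.00518497 -1.27420816]
[[319.60149672 245.24822611]
 [320.00356316 220.59791841]]
```

View pics/w8.png

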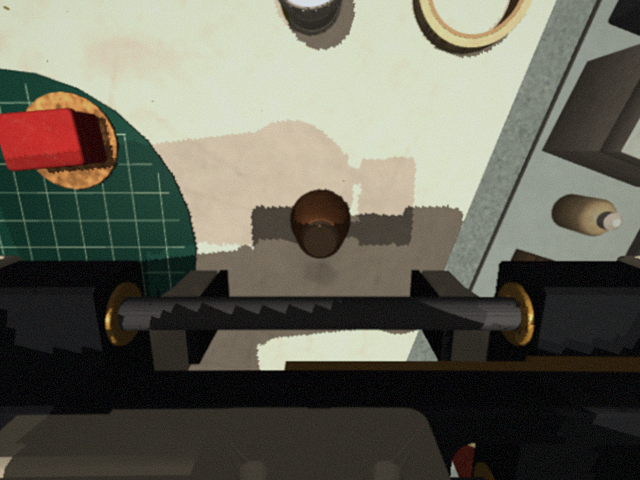

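The cone is at (320,222) with its top at (321,241), centred between the jaws and within about 2 mm of the prediction.

```bash
python3 -m handwheel '[[[0.0876,0.001,0,0.04,-0.5],[0.0876,0.001,0,0.075,-0.5],[0.0876,0.001,0,0.105,-0.5],[0.0876,0.001,0,0.12,-0.5],[0.0876,0.001,0,0.127,-0.5],[0.0876,0.001,0,0.127,-0.5],[0.0876,0.001,0,0.127,-0.5],[0.025,0.001,0,0.127,-0.5],[0.025,0.001,0,0.127,-0.5],[0.025,0.001,0,0.127,-0.5],[0.025,0.001,0,0.127,-0.5],[0.025,0.001,0,0.127,-0.5],[0.025,0.001,0,0.127,-0.5],[0.025,0.001,0,0.127,-0.5],[0.025,0.001,0,0.127,-0.5],[0.025,0.001,0,0.127,-0.5],[0.025,0.001,0,0.127,-0.5]]]' 15; python3 -c "
from h import *
plan(.516,.253,.13,-72.5);print(arm.get_state()['ee_rot'])"
```

```text
t: 19.2
eef_pos: [0.6023, 0.0559, 0.0302]
ee_rot: [-3.125, 0.005, -1.265]
force: [-0.6, 0.5, 2.0]
width: 0.0459
t19.2 at [0.6023 0.0559 0.0302] yaw -72.5 w 0.0459 F [-0.6  0.5  2. ] | move mm [-214.4   21.2  -99.1] turn 0.0 | q6 1.47
[-3.12451831  0.00503557 -1.26470653]
```

```bash
python3 -m handwheel '[[[0.025,0,0,-0.01,0],[0.025,0,0,-0.025,0],[0.025,0,0,-0.05,0],[0.025,0,0,-0.075,0],[0.025,0,0,-0.099,0],[0.025,0,0,-0.099,0],[0.025,0,0,-0.099,0]]]'; python3 -c "
from h import *
plan(.516,.253,.13,-72.5);print(arm.get_state()['ee_rot'])
cv2.imwrite('pics/s9.png',cv2.resize(grab_frame('scene')[180:400,250:530],None,fx=2.6,fy=2.6))"
```

```text
t: 19.78
eef_pos: [0.6017, 0.0552, 0.1314]
ee_rot: [-3.121, 0.005, -1.265]
force: [-0.2, -0.6, -1.3]
width: 0.0456
t19.8 at [0.6017 0.0552 0.1314] yaw -72.5 w 0.0456 F [-0.2 -0.6 -1.3] | move mm [-214.4   22.1    2. ] turn 0.0 | q6 1.47
[-3.12091072  0.0053403  -1.26471885]
```

View pics/s9.png

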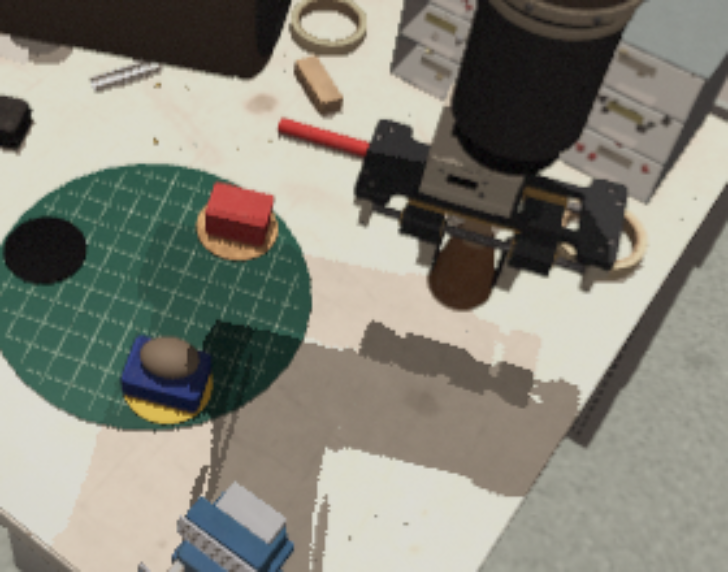

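The cone is held upright at (465,275), clear of the bench. The tin at (240,220) and the pebble on the case at (168,370) are in place. I carry the cone to the midpoint.

```bash
python3 -m handwheel '[[[0.025,-0.02,0.002,0.002,0],[0.025,-0.05,0.005,0.002,0],[0.025,-0.08,0.008,0.002,0],[0.025,-0.11,0.011,0.002,0],[0.025,-0.14,0.014,0.002,0],[0.025,-0.17,0.017,0.002,0],[0.025,-0.195,0.02,0.002,0],[0.025,-0.21,0.022,0.002,0],[0.025,-0.2145,0.022,0.002,0],[0.025,-0.2145,0.022,0.002,0],[0.025,-0.2145,0.022,0.002,0],[0.025,-0.2145,0.022,0.002,0]]]'; python3 -c "
from h import *
plan(.516,.253,.0335,-72.5);print(arm.get_state()['ee_rot'])
cv2.imwrite('pics/s10.png',cv2.resize(grab_frame('scene')[180:400,230:510],None,fx=2.6,fy=2.6))"
```

```text
t: 20.83
eef_pos: [0.5152, 0.252, 0.128]
ee_rot: [-3.125, 0.005, -1.266]
force: [0.3, -0.2, 0.1]
width: 0.0459
t20.8 at [0.5152 0.252  0.128 ] yaw -72.5 w 0.0459 F [ 0.3 -0.2  0.1] | move mm [-0.3  0.5 94.6] turn -0.0 | q6 1.07
[-3.12461683  0.00492445 -1.26570578]
```

View pics/s10.png

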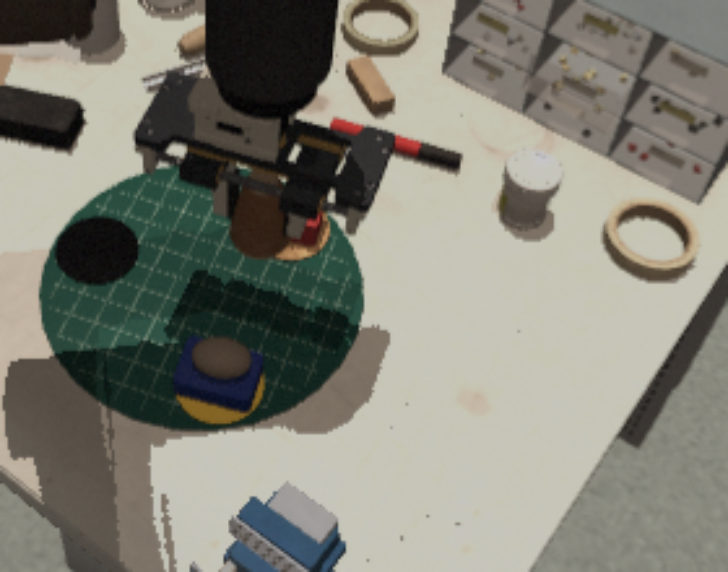

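The cone is held at (262,220) over the midpoint between the tin and the case. I lower it gently and release.

```bash
python3 -m handwheel '[[[0.025,0,0.0005,0.025,0],[0.025,0,0.0005,0.05,0],[0.025,0,0.0005,0.07,0],[0.025,0,0.0005,0.083,0],[0.025,0,0.0005,0.09,0],[0.025,0,0.0005,0.094,0],[0.025,0,0.0005,0.095,0],[0.025,0,0.0005,0.095,0],[0.025,0,0.0005,0.095,0]]]'; python3 -m handwheel '[[[0.0876,0,0,0,0],[0.0876,0,0,0,0],[0.0876,0,0,0,0],[0.0876,0,0,0,0],[0.0876,0,0,0,0],[0.0876,0,0,-0.02,0],[0.0876,0,0,-0.05,0],[0.0876,0,0,-0.09,0],[0.0876,0,0,-0.13,0],[0.0876,0,0,-0.15,0],[0.0876,0,0,-0.15,0]]]'; python3 -c "
from h import *
plan(.4,.48,.2,-72.5)"
```

```text
t: 21.63
eef_pos: [0.5169, 0.2529, 0.034]
ee_rot: [-3.123, 0.006, -1.266]
force: [-0.2, 1.1, 0.2]
width: 0.0459
t: 22.55
eef_pos: [0.5168, 0.253, 0.19]
ee_rot: [-3.114, 0.009, -1.265]
force: [0.4, 0.0, -0.8]
width: 0.0874
t22.6 at [0.5168 0.253  0.19  ] yaw -72.5 w 0.0874 F [ 0.4  0.  -0.8] | move mm [-251.8   42.9   -8.9] turn -0.0 | q6 1.07
```

```bash
python3 -m handwheel '[[[0.0876,-0.04,0.02,-0.04,0],[0.0876,-0.08,0.06,-0.04,0],[0.0876,-0.12,0.1,-0.04,0],[0.0876,-0.18,0.13,-0.04,0],[0.0876,-0.25,0.17,-0.04,0],[0.0876,-0.36,0.22,-0.04,0],[0.0876,-0.43,0.25,-0.04,0],[0.0876,-0.43,0.25,-0.04,0],[0.0876,-0.43,0.25,-0.04,0],[0.0876,-0.43,0.25,-0.04,0],[0.0876,-0.43,0.25,-0.04,0],[0.0876,-0.43,0.25,-0.04,0],[0.0876,-0.43,0.25,-0.04,0],[0.0876,-0.43,0.25,-0.04,0]]]'; python3 - <<'E'
from h import *
t=grab_frame('top');s=grab_frame('scene')
cv2.imwrite('pics/t11.png',cv2.resize(t[150:340,260:460],None,fx=3,fy=3,interpolation=cv2.INTER_CUBIC))
cv2.imwrite('pics/s11.png',cv2.resize(s[200:400,230:510],None,fx=2.6,fy=2.6))
E
```

```text
t: 23.72
eef_pos: [0.1456, 0.5894, 0.2257]
ee_rot: [-3.114, 0.008, -1.262]
force: [0.1, -0.4, 0.4]
width: 0.0872
```

View pics/t11.png

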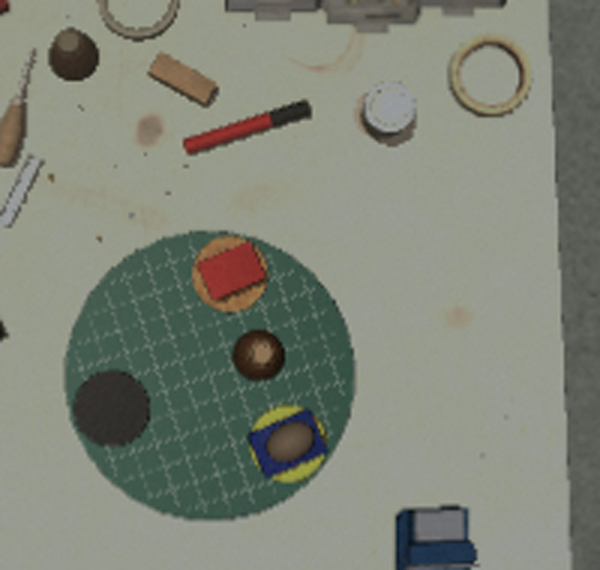

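View pics/s11.png

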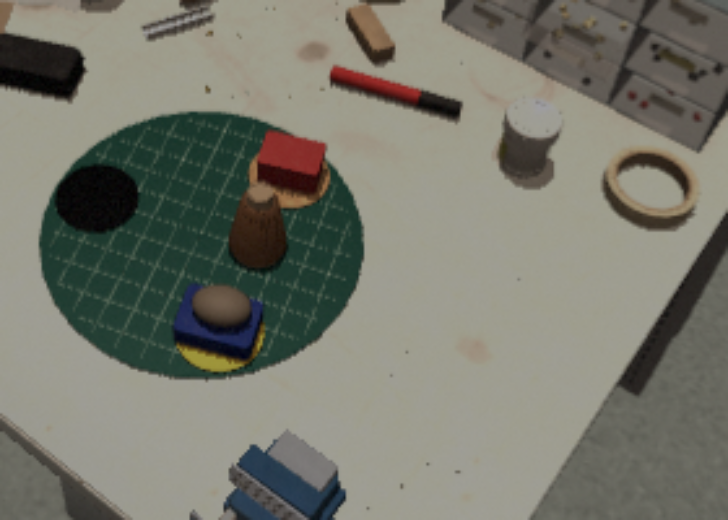

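Everything stands where it should: tin at (230,270), cone at (258,355), pebble on case at (289,440), black pad clear. The arm is away. I check in numbers, including the bystanders against the first pictures.

```bash
python3 - <<'E'
from h import *
t=grab_frame('top');s=grab_frame('scene')
mr=lambda P:cv2.minAreaRect((P*1000).astype(np.float32))
P={}
for nm,z,r,lo,hi in [("case",.030,(335,280,40,40),(105,90,20),(130,255,255)),("tin",.040,(320,222,34,34),(0,150,60),(8,255,255)),("stone",.0435,(346,288,20,18),(3,40,20),(24,109,140)),("cone",.02,(334,256,24,24),(3,60,15),(25,255,140))]:
    c=mask(t,r,lo,hi);m=mr(plane('top',c,z)[:,:2]);print(nm,np.round(m[0],1),np.round(m[1]),round(m[2]))
print("cone tip top",plane('top',(260+261/3,150+352/3),.088),"scene",plane('scene',(230+261/2.6,200+190/2.6),.088))
print("stone scene",plane('scene',(230+221/2.6,200+308/2.6),.0435),"tin top scene",plane('scene',(230+293/2.6,200+156/2.6),.040))
# bystanders: change against first pictures
for n,roi in(("top",(310,150,140,55)),("scene",(350,215,160,80))):
    a=cv2.imread(f'pics/{n}0.png');b=t if n=="top" else s;x,y,w,h=roi
    d=cv2.absdiff(a,b)[y:y+h,x:x+w].max(2);ys,xs=np.nonzero(d>45);print(n,len(xs),(xs.min()+x,xs.max()+x,ys.min()+y,ys.max()+y) if len(xs) else '')
print(arm.get_state()['t'])
E
```

```text
case [428.4 226.9] [47. 70.] 22
tin [607.5 279.9] [42. 60.] 22
stone [430.  225.4] [33. 48.] 25
cone [521.7 253.1] [50. 47.] 88
cone tip top [[0.51970146 0.25293225 0.088     ]] scene [[0.51986085 0.25254708 0.088     ]]
stone scene [[0.42577047 0.22217047 0.0435    ]] tin top scene [[0.60137002 0.27432189 0.04      ]]
top 0 
scene 140 (np.int64(350), np.int64(466), np.int64(254), np.int64(294))
23.9167
```

```bash
python3 -c "
from station import arm
print(arm.job_done())"
```

```text
the job is handed in; nothing more can be done
None
```

The kit is laid out and handed in at about 24 s of the 112 s allowed. The blue case is on the yellow pad with the pebble on it, and the red tin is on the cork pad. The cone stands on the mat between case and tin. Everything is released and the arm is clear.

Distances from the final top view:

| Check | Measured | Allowed |
|---|---|---|
| Case from yellow pad centre | about 2 mm | under 14 mm |
| Tin from cork pad centre | about 3 mm | under 14 mm |
| Pebble from case centre | about 2 mm | under 13 mm |
| Cone from the midpoint of the two pads | about 4 mm | at most 112 mm from each pad |
| Cone from black pad centre | about 163 mm | 145 to 179 mm |

- **Bystanders:** the jar, tape roll and marker show no change against the first picture in the top view. In the scene view, the 140 changed pixels lie at the old places of the cone and tin and at the tin's new place. I judged that from the overall range of the pixels, not one by one.
- **Disagreement between views:** hand-picked scene-view points put the tin about 8 mm from the pad centre and the pebble about 5 mm from the case centre. Both are within tolerance. I rely on the top view, because those scene points were read off an enlarged picture.
- **Tilt:** I judged level only from the pictures, where everything looks upright.

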